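# Open the cold stage: fold its dust cover back and pry the window lid out of its catches

### The arm

A 6-joint arm with a two-finger parallel gripper is mounted at the origin on the work surface. World frame = base frame: x ahead of the robot, y to its left, z up, the work surface at z = 0. Lengths are in m, angles in rad, forces in N, time in s.
With the tool pointing down it reaches from about 0.35 to 0.775 m from the base axis. Payload 5.5 kg.
Tool frame: the origin (TCP) lies between the finger pads; the fingertips stand 8 mm ahead of it and the grasp point (between the pads) lies 11 mm behind it; z points along the fingers, y is the line along which they close (so a half turn about z gives the same grasp; the last joint's range is limited). The gripper opens to 85 mm and grips with 20 to 120 N. Pads are 22 mm wide; open, the fingers measure 114 mm over their backs; the gripper's body (76 mm by 85 mm) begins 54 mm behind the grasp point. The pads swing forward as they close: fully open they stand 13 mm farther back than shut.
Start: joints at [-1.337, 0.313, 0.046, 1.304, 0, 1.431], TCP at [0.21, -0.535, 0.239] pointing down, gripper open.
Joint ranges: [-2.76, 2.76], [-0.86, 1.69], [-1.03, 1.26], [-2.2, 2.34], [-1.47, 1.5], [-3.14, 3.14]. Speed limits (rad/s): [2.57, 2.57, 3.14, 3.14, 3.14, 3.14].

### API

Orientations are given as a unit quaternion [w, x, y, z].
In Python, from workcell import status, vision, job gives the robot as it stands. The module is installed in compiled form; this text tells all that it offers.
- The arm moves only by the tool apply_moves, never from a script. Its argument "moves" is one flat list of numbers, 6 for each row, row after row: the shift along the world's x, y, z in units of 25 mm (1.0 is 25 mm), then the turn, a rotation vector about the world's x, y, z in rad. In form: [x, y, z, rx, ry, rz, x, y, z, rx, ry, rz, ...]. A call has 1 to 20 rows; each row is the pose to reach, as a shift and turn from the pose commanded when the call began; what a row does not reach only later rows make up. A row lasts 1/12 s, in which the tool goes at most 41.7 mm and 7.16 degrees, less where a joint would pass 70% of its speed; a pose out of reach is approached as far as the arm can. A call with a gripper value outside its range is refused whole. "claw" is the opening in per cent of the stroke, from 0 (shut) to 100 (fully open), set as the call begins (left out, the last holds). The fingers move at their own pace and stop on an object; "newtons" is the grip in N (left out, the last holds). Time passes only in rows, so rows that repeat a pose let the fingers close. It gives the time, the measured TCP pose, the force, the opening and the grip force at its end, in the units of the state.
- status.get_state(): the state, without advancing time (a new reading comes with each control period).
- vision.read_camera(name): name is "scene" or "top"; returns a dict with "image" (420x560x3 uint8, blue, green, red), "camera_matrix" (3x3 intrinsics, pixels), "dist_coeffs" ([k1, k2, p1, p2, k3] as OpenCV has them; the pictures are not rectified), "camera_from_world" (4x4, takes a point from world to camera coordinates). Camera axes: x right, y down, z forward; pixel columns grow to the right and rows downward; lengths in m; the calibration is good to about 2 mm. A picture is of the moment at which its call begins. There is no depth.
- job.hand_in(): hands the job in; it is judged then, once.
The state is a dict: "clock": time; "joint_pos": joint angles; "qvel": joint speeds; "tau": joint torques, N m; "tcp_pos": TCP position; "orientation": TCP orientation; "wrist_force": force on the tool from outside, world axes, zero at the start; "ft_torque": the same for the moment, N m; "finger_gap": finger opening in m; "grip_force": force on a finger pad.
Only numpy, scipy, OpenCV 4.12 (cv2) and the standard library are available. Lean on these libraries where they do the work, as an engineer would, in place of code of your own. Each camera call takes 0.05 s, during which the arm holds its last target. There are 200 camera calls.

### The job

The cold stage has to air out before the next sample. Fold its amber dust cover fully back until the two panels stand flat against each other, then take the pry tool, put its blade into the pry pocket and lever up the front edge of the blue window lid until it snaps out of its two spring catches and stays up on them; the lid carries optics, so touch it with the tool only, never with the gripper or arm. Lay the tool flat on its green mat again, with the lid left resting askew on the stage, and leave the other things on the bench where they are.

Things in the scene. Friction and masses are not known exactly. Their poses are not given: they have to be found in the camera images.
- stage: Fixed: black breadboard 230 x 190 x 12 mm carrying an aluminium chamber, 166 mm (x) by 120 mm (y), flat rim 60 mm above the bench, with the lid let into it. Origin on the bench; +x runs from the pry pocket along the lid to the cover's hinge, y across, z up. Chamber from x = -81 to +85 mm. Two dark catch blocks stand 6 mm above the side rims at x = -41, y = +-49 to 60 mm
- pry_edge (a point): Fulcrum: middle of the inner top edge of the 6 mm front wall (dark strip), stage x = -75, y = 0, z = 60 mm, axes as the stage's. On its +x side opens the pry pocket: 36 mm wide (y), 25 mm from this edge to the lid's front edge, 32 mm deep; the hollow goes on under the lid for over 40 mm. A blade sloping 35 degrees down over the edge passes under the lid's edge with 5 mm to spare
- lid: Loose blue lid, dark round window, 0.13 to 0.2 kg: flange 120 x 90 x 3 mm, raised middle 109 x 78 x 4 mm. Origin: centre of underside; seated at x = 10, y = 0, z = 52.5 mm of the stage, same axes. Its far end is tucked under a fixed lip; by its front edge two sprung balls hold it down (about 15 N at the edge frees it). Past about 5 mm of lift they snap under it and hold the edge 9 to 10 mm up
- lid_front (a point): Middle of the lower front edge of the lid (the edge to lever up); seated it is 52.5 mm above the bench (7.5 mm below pry_edge's height) and 25 mm from pry_edge along the stage's +x. Blade contact there as the tool is swung handle-down about pry_edge: about 25 degrees of slope; level blade: edge 10 mm up
- cover_a (a joint): Angle of the cover's rear panel, rad: 0 flat over the lid, 1.56 (stop) upright; starts at 0.3 to 0.5 as a low tent. Two amber panels, each 82 x 104 x 3 mm, linked so that the front one's free edge runs level along the rim towards the hinge as both rise; folded they stand upright together, up to 150 mm above the bench. Stays where it is left
- cover_hinge (a point): Middle of the cover's fixed hinge axis (parallel to stage y): stage x = 83, y = 0, z = 68 mm. The free edge is at stage x = 83 - 164 cos(cover_a) mm, z = 68 mm
- cover_tab (a point): Centre of the black bar (90 mm wide, 6 x 10 mm) on the outside of the front panel's free edge; x axis: up the panel. To fold, push it along the stage's +x (2 to 5 N), fingertips low, 4 to 10 mm above the rim: pushing high on the panel jams. Lean the gripper back about 35 degrees so that its body clears the rising panels
- pry_tool: Loose pry bar, 190 mm long, 0.10 to 0.17 kg: orange handle 110 x 22 (y) x 18 (z) mm from x = -95 to +15 mm, then a steel blade 80 x 18 x 3 mm at half the handle's height (z = 9 mm). Origin: middle of its length on the underside; x points to the tip, z up as it lies on the mat. Centre of mass near x = -5 mm
- tool_tip (a point): End of the blade, middle of its width and thickness; axes as the tool's
- mat: Fixed green mat 240 (x) x 130 (y) x 3 mm on which the tool lies; origin: centre of its underside
- power_brick: Bystander: black power supply 125 x 55 x 34 mm; origin: centre of the underside
- slide_box: Bystander: blue and white slide box 98 x 82 x 35 mm; origin: centre of the underside
- sample_jar: Bystander: amber jar 52 mm across, 75 mm high; origin: centre of the underside

How it is judged:
By the outcome, as a careful person would: the job done as asked, in the order asked, and still so for the second after the job is handed in, with the robot touching nothing.
It also fails if it takes over 58 s, if anything falls off the work surface, if the arm or the gripper's body presses on something with over 40 N, if the wrist force passes 120 N, or if a joint passes its speed limit or range.

## Working session

There is one attempt and no reset: what is moved stays moved. The work goes in short steps, Python scripts to look and compute and a tool call to move; the robot and the scene stay as the last step left them, time stands still between calls to the robot, and variables do not carry over. Pictures are saved under pics/ and viewed, at most 10 in all, crops included, and the job is handed in when it is done.

Besides the shell and the picture viewer there is one more tool, called after "Call:" as name(argument=value, ...) on one line, values as JSON. apply_moves: Moves the arm, as the interface text tells. Its arguments: {"type":"object","properties":{"moves":{"type":"array","items":{"type":"number"}},"claw":{"type":"number"},"newtons":{"type":"number"}},"required":["moves"]}

```bash
mkdir -p pics; cat > h.py <<'E'
import numpy as np, cv2
from workcell import status, vision, job
from scipy.spatial.transform import Rotation as R
def cam(n,save=None):
    d=vision.read_camera(n)
    if save: cv2.imwrite('pics/'+save,d['image'])
    return d
def ray(d,uv):
    p=cv2.undistortPoints(np.array(uv,float).reshape(-1,1,2),np.array(d['camera_matrix']),np.array(d['dist_coeffs'])).reshape(-1,2)
    T=np.array(d['camera_from_world']);c=-T[:3,:3].T@T[:3,3]
    r=np.c_[p,np.ones(len(p))]@T[:3,:3]
    return c,r
def plane(d,uv,z):
    c,r=ray(d,uv); return c+r*((z-c[2])/r[:,2])[:,None]
def proj(d,P):
    T=np.array(d['camera_from_world']);rv=cv2.Rodrigues(T[:3,:3])[0]
    return cv2.projectPoints(np.array(P,float).reshape(-1,1,3),rv,T[:3,3],np.array(d['camera_matrix']),np.array(d['dist_coeffs']))[0].reshape(-1,2)
def st():
    s=status.get_state()
    for k in('clock','joint_pos','tcp_pos','orientation','wrist_force','finger_gap','grip_force'): print(k,np.round(s[k],4))
    return s
E
python3 - <<'E'
from h import *
a=cam('top','top0.png');b=cam('scene','sc0.png')
for d in(a,b): print(np.round(d['camera_matrix'],1).tolist(), -np.array(d['camera_from_world'])[:3,:3].T@np.array(d['camera_from_world'])[:3,3])
st()
E
```

```text
[[389.5, 0.0, 285.6], [0.0, 389.5, 210.9], [0.0, 0.0, 1.0]] [0.52129906 0.02158157 0.91237557]
[[494.8, 0.0, 270.5], [0.0, 494.8, 204.0], [0.0, 0.0, 1.0]] [ 0.98884481 -0.76511401  0.75459155]
clock 0.1
joint_pos [-1.3366  0.314   0.0451  1.3036 -0.      1.4312]
tcp_pos [ 0.2099 -0.5349  0.2385]
orientation [-8.000e-04  9.826e-01  1.858e-01 -0.000e+00]
wrist_force [ 0.1207  0.4912 -0.1967]
finger_gap 0.0853
grip_force 0.0
```

View pics/top0.png

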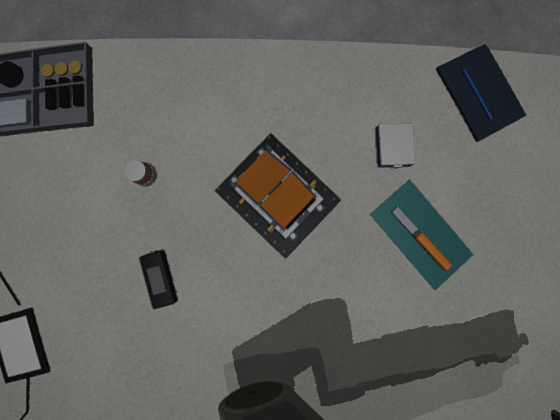

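View pics/sc0.png

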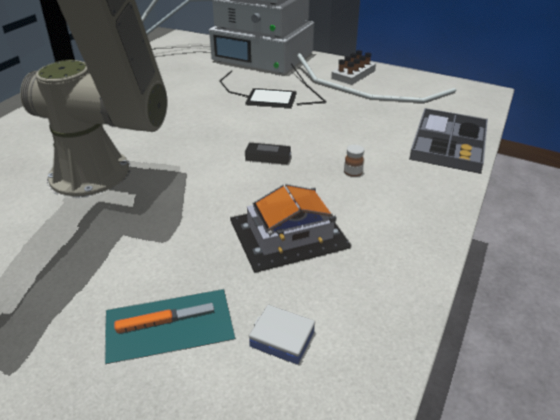

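The top view shows the stage centred near (278,196), with breadboard corners at (270,134), (341,199), (286,258) and (216,190). The tool runs from tip (395,209) to handle end (450,268) on the mat. In the scene view the amber tent sits at (290,205). Next I'll zoom in and measure.

```bash
python3 - <<'E'
from h import *
a=cam('top');b=cam('scene')
A=a['image'];B=b['image']
c1=cv2.resize(A[125:265,205:350],None,fx=4,fy=4,interpolation=cv2.INTER_CUBIC)[:560]
c2=cv2.resize(B[175:275,220:360],None,fx=5.6,fy=5.6,interpolation=cv2.INTER_CUBIC)[:560]
cv2.imwrite('pics/cr.png',cv2.resize(np.hstack([c1[:560],c2[:560]]),(800,330)))
# breadboard
hsv=cv2.cvtColor(A,cv2.COLOR_BGR2HSV)
def rect(m,z,name):
    m=cv2.morphologyEx(m.astype(np.uint8),cv2.MORPH_OPEN,np.ones((2,2)))
    cs=cv2.findContours(m,cv2.RETR_EXTERNAL,cv2.CHAIN_APPROX_NONE)[0]
    c=max(cs,key=cv2.contourArea)[:,0,:]
    P=plane(a,c,z)[:,:2]*1000
    r=cv2.minAreaRect(P.astype(np.float32)); print(name,np.round(r[0],1),np.round(r[1],1),round(r[2],1)); bp=cv2.boxPoints(r); print(np.round(bp).tolist())
    return c
H,S,V=cv2.split(hsv)
roi=np.zeros(A.shape[:2],bool);roi[120:270,205:350]=1
rect((V<70)&roi|((H<25)&(S>150)&roi),.012,'board')
print(A[200,225],A[150,268],A[240,285],A[215,410],A[260,440],A[212,398],A[290,440])
roi2=np.zeros(A.shape[:2],bool);roi2[170:300,360:490]=1
rect((H>60)&(H<110)&(S>100)&roi2|((H<25)&(S>130)&roi2),.003,'mat')
rect((H<25)&(S>130)&roi2,.015,'handle')
rect((S<60)&(V>90)&roi2&(cv2.fillPoly(np.zeros(A.shape[:2],np.uint8),[np.array([[372,214],[410,182],[470,255],[435,287]])],1)>0),.013,'blade')
E
```

```text
board [607.5  19.5] [228.4 189. ] 47.2
[[461.0, -0.0], [599.0, -129.0], [754.0, 39.0], [616.0, 167.0]]
[42 42 43] [43 40 37] [43 41 40] [78 76 40] [ 38  88 144] [118 114 108] [113 118 118]
mat [ 520.3 -325.3] [236.8 126.8] 41.8
[[390.0, -357.0], [474.0, -451.0], [651.0, -294.0], [566.0, -199.0]]
handle [ 480.2 -348.8] [108.   22.8] 44.5
[[434.0, -378.0], [450.0, -395.0], [527.0, -319.0], [511.0, -303.0]]
blade [ 553.1 -279.8] [70.1 18. ] 43.8
[[522.0, -298.0], [534.0, -311.0], [585.0, -262.0], [572.0, -249.0]]
```

View pics/cr.png

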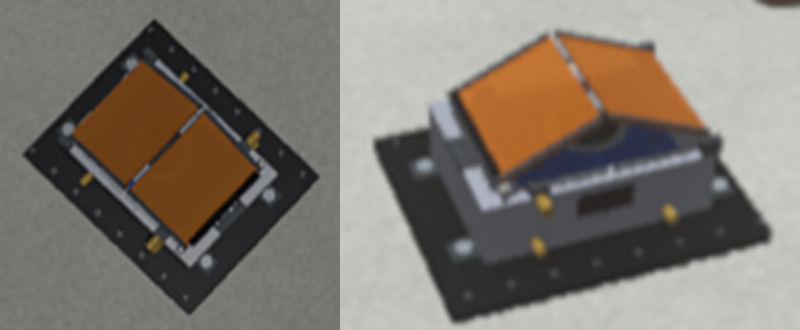

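The crop confirms it. The front (pry) end, with the black bar, is the lower-right side at about (300,228) in the full top image, and the hinge end is upper-left. Stage +x therefore runs at about 47° in the world. I'll set up a helper for stage-frame targets and compute the first move.

```bash
cat >> h.py <<'E'
S0=np.array([.6075,.0195,0]);TH=np.deg2rad(47.2)
RS=R.from_euler('z',TH)
def s2w(p): return S0+RS.apply(np.array(p)/1000)
def w2s(p): return RS.inv().apply(np.array(p)-S0)*1000
def down(ang,lean):  # tool x axis at heading ang(deg), fingers leaning so that body goes back by lean deg
    X=R.from_euler('z',ang,degrees=True)*R.from_euler('y',-lean,degrees=True)
    return X*R.from_rotvec([np.pi,0,0])
def delta(p,Rt):
    s=status.get_state();q=s['orientation'];Rc=R.from_quat([q[1],q[2],q[3],q[0]])
    dv=(Rt*Rc.inv()).as_rotvec(); dp=(np.array(p)-s['tcp_pos'])/.025
    print('move',np.round(dp,2),np.round(dv,3),'rows>=',round(max(np.linalg.norm(dp)*25/41.7,np.degrees(np.linalg.norm(dv))/7.16),1))
E
python3 - <<'E'
from h import *
Q=down(47.2,35);print(Q.as_matrix().round(2))
delta(s2w([-112,0,130]),Q)
a=cam('top')
P=[s2w(p) for p in[[-81,-60,60],[-81,60,60],[85,60,60],[85,-60,60],[-75,0,60],[-68,45,68],[-68,-45,68]]]
print(proj(a,P).round(1).tolist())
A=a['image'].copy()
c=cv2.resize(A[125:265,205:350],None,fx=5,fy=5,interpolation=cv2.INTER_CUBIC)
for q in proj(a,P): cv2.drawMarker(c,tuple(int(v) for v in ((q-[205,125]+.5)*5)),(0,255,0),0,12,1)
cv2.imwrite('pics/ov.png',c[:600])
E
```

```text
[[ 0.56  0.73  0.39]
 [ 0.6  -0.68  0.42]
 [ 0.57  0.   -0.82]]
move [12.86 18.89 -4.35] [ 0.346 -0.509  0.436] rows>= 13.9
[[324.1, 199.5], [286.5, 239.0], [231.9, 186.7], [269.7, 147.8], [303.4, 217.3], [287.0, 229.9], [315.5, 200.0]]
```

View pics/ov.png

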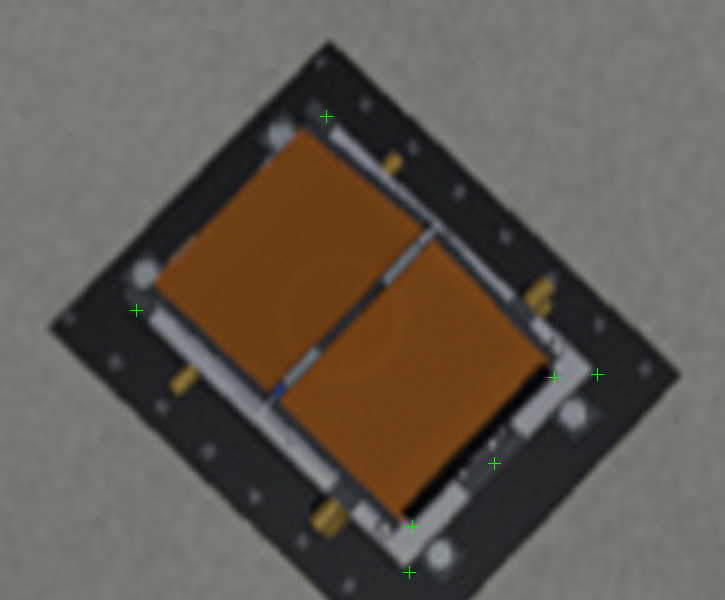

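The overlay shows the true rim lies about 1 px, roughly 3 mm, further along stage +x than predicted: the front corners are at (590,370) and (405,562) against the marks at (597,374) and (409,572). That's good enough for the cover push, so I'm moving now.

Call:
apply_moves(moves=[12.9,18.9,-4.3,0.346,-0.509,0.436,12.9,18.9,-4.3,0.346,-0.509,0.436,12.9,18.9,-4.3,0.346,-0.509,0.436,12.9,18.9,-4.3,0.346,-0.509,0.436,12.9,18.9,-4.3,0.346,-0.509,0.436,12.9,18.9,-4.3,0.346,-0.509,0.436,12.9,18.9,-4.3,0.346,-0.509,0.436,12.9,18.9,-4.3,0.346,-0.509,0.436,12.9,18.9,-4.3,0.346,-0.509,0.436,12.9,18.9,-4.3,0.346,-0.509,0.436,12.9,18.9,-4.3,0.346,-0.509,0.436,12.9,18.9,-4.3,0.346,-0.509,0.436,12.9,18.9,-4.3,0.346,-0.509,0.436,12.9,18.9,-4.3,0.346,-0.509,0.436,12.9,18.9,-4.3,0.346,-0.509,0.436,12.9,18.9,-4.3,0.346,-0.509,0.436,12.9,18.9,-4.3,0.346,-0.509,0.436], claw=0, newtons=60)

```text
clock: 1.67
tcp_pos: [0.5323, -0.0625, 0.1318]
orientation: [-0.12, 0.874, 0.382, 0.275]
wrist_force: [-0.0, -0.8, 0.5]
finger_gap: -0.0001
grip_force: 0.0
```

```bash
python3 - <<'E'
from h import *
s=st();print(w2s(s['tcp_pos']))
delta(s2w([-112,0,77]),down(47.2,35))
print('x step 10mm', (RS.apply([10,0,0])/25).round(3))
E
```

```text
clock 1.6667
joint_pos [-0.5923  0.1816 -0.5498  0.7318  0.6016  1.7575]
tcp_pos [ 0.5323 -0.0625  0.1318]
orientation [-0.1199  0.8738  0.3825  0.2753]
wrist_force [-0.006  -0.7723  0.4684]
finger_gap -0.0001
grip_force 0.0
[-111.22907779   -0.54413647  131.84116078]
move [-0.04 -0.01 -2.19] [ 0.001  0.    -0.001] rows>= 1.3
x step 10mm [0.272 0.293 0.   ]
```

Call:
apply_moves(moves=[0,0,-1.4,0,0,0,0,0,-2.19,0,0,0,0,0,-2.19,0,0,0,0.22,0.23,-2.19,0,0,0,0.43,0.47,-2.19,0,0,0,0.65,0.7,-2.19,0,0,0,0.87,0.94,-2.19,0,0,0,1.09,1.17,-2.19,0,0,0,1.3,1.41,-2.19,0,0,0,1.52,1.64,-2.19,0,0,0,1.74,1.88,-2.19,0,0,0,1.96,2.11,-2.19,0,0,0,2.17,2.35,-2.19,0,0,0,2.39,2.58,-2.19,0,0,0,2.61,2.82,-2.19,0,0,0,2.83,3.05,-2.19,0,0,0,3.04,3.29,-2.19,0,0,0])

```text
clock: 3.08
tcp_pos: [0.609, 0.0201, 0.077]
orientation: [-0.12, 0.874, 0.382, 0.276]
wrist_force: [-0.0, -0.6, 0.0]
finger_gap: 0.0002
grip_force: 0.3
```

```bash
python3 - <<'E'
from h import *
b=cam('scene');a=cam('top')
s=st();print(w2s(s['tcp_pos']))
c1=cv2.resize(a['image'][125:265,205:350],(390,376));c2=cv2.resize(b['image'][140:275,210:350],(390,376))
cv2.imwrite('pics/p1.png',np.hstack([c1,c2]))
E
```

```text
clock 3.1833
joint_pos [-0.3629  0.3045 -0.5599  0.449   0.5607  2.0276]
tcp_pos [0.6092 0.0205 0.0773]
orientation [-0.1199  0.8736  0.3826  0.2759]
wrist_force [-0.4914 -0.9895 -0.1933]
finger_gap -0.0
grip_force 0.0
[ 1.89492498 -0.6261095  77.27325048]
```

View pics/p1.png

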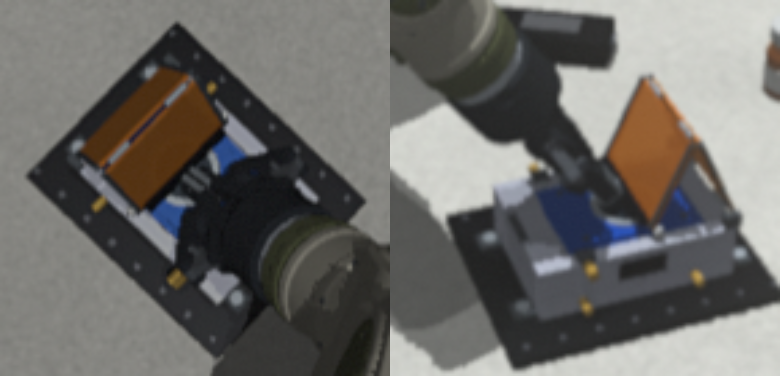

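The cover is folding properly: the panels make a steep tent and the fingertips are at the bar, at about (195,180) in the left half. I'll keep pushing.

Call:
apply_moves(moves=[0.22,0.23,0,0,0,0,0.43,0.47,0,0,0,0,0.65,0.7,0,0,0,0,0.87,0.94,0,0,0,0,1.09,1.17,0,0,0,0,1.25,1.35,0,0,0,0])

```text
clock: 3.68
tcp_pos: [0.6404, 0.0539, 0.0771]
orientation: [-0.12, 0.874, 0.382, 0.276]
wrist_force: [-0.2, -1.0, -0.3]
finger_gap: -0.0001
grip_force: 0.3
```

Call:
apply_moves(moves=[0.08,0.09,0,0,0,0,0.16,0.18,0,0,0,0,0.22,0.23,0,0,0,0])

```text
clock: 3.93
tcp_pos: [0.6454, 0.0593, 0.0771]
orientation: [-0.12, 0.874, 0.382, 0.276]
wrist_force: [-0.9, 0.7, 1.1]
finger_gap: -0.0004
grip_force: 0.3
```

```bash
python3 - <<'E'
from h import *
s=st();print(w2s(s['tcp_pos']))
b=cam('scene');a=cam('top')
c1=cv2.resize(a['image'][125:265,205:350],(390,376));c2=cv2.resize(b['image'][140:275,210:350],(390,376))
cv2.imwrite('pics/p2.png',np.hstack([c1,c2]))
E
```

```text
clock 3.9333
joint_pos [-0.2689  0.3428 -0.5083  0.4074  0.5336  2.1345]
tcp_pos [0.6454 0.0593 0.0771]
orientation [-0.1199  0.8739  0.382   0.2756]
wrist_force [-0.92    0.7303  1.1191]
finger_gap -0.0004
grip_force 0.2782
[54.93809459 -0.74092081 77.11302619]
```

Call:
apply_moves(moves=[0.05,0.06,0,0,0,0,0.11,0.12,0,0,0,0,0.16,0.18,0,0,0,0])

```text
clock: 4.28
tcp_pos: [0.6493, 0.0633, 0.0771]
orientation: [-0.12, 0.874, 0.382, 0.276]
wrist_force: [-0.3, -0.5, -0.8]
finger_gap: -0.0003
grip_force: 0.2
```

```bash
python3 - <<'E'
from h import *
s=st();print(w2s(s['tcp_pos']))
b=cam('scene');a=cam('top')
c1=cv2.resize(a['image'][125:265,205:350],(390,376));c2=cv2.resize(b['image'][140:275,210:350],(390,376))
cv2.imwrite('pics/p2.png',np.hstack([c1,c2]))
E
```

```text
clock 4.2833
joint_pos [-0.2595  0.3472 -0.5021  0.4035  0.5303  2.1456]
tcp_pos [0.6493 0.0633 0.0771]
orientation [-0.1197  0.8741  0.3817  0.2756]
wrist_force [-0.3373 -0.4761 -0.827 ]
finger_gap -0.0003
grip_force 0.203
[60.53384106 -0.93048897 77.10412188]
```

View pics/p2.png

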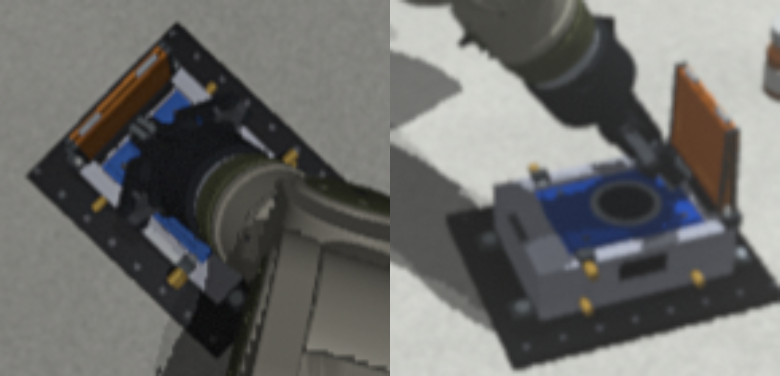

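The panels are almost together, with a small gap still showing at (735,180). I'll push on until the force rises.

Call:
apply_moves(moves=[0.05,0.06,0,0,0,0,0.11,0.12,0,0,0,0,0.11,0.12,0,0,0,0])

```text
clock: 4.63
tcp_pos: [0.6522, 0.0666, 0.0771]
orientation: [-0.12, 0.874, 0.382, 0.276]
wrist_force: [0.0, -0.5, -0.0]
finger_gap: -0.0001
grip_force: 0.3
```

Call:
apply_moves(moves=[0.05,0.06,0,0,0,0,0.11,0.12,0,0,0,0,0.11,0.12,0,0,0,0])

```text
clock: 4.88
tcp_pos: [0.6534, 0.0678, 0.0766]
orientation: [-0.119, 0.875, 0.381, 0.274]
wrist_force: [-12.4, -10.3, 9.0]
finger_gap: 0.0001
grip_force: 8.3
```

Call:
apply_moves(moves=[0.05,0.06,0,0,0,0,0.08,0.09,0,0,0,0,0.08,0.09,0,0,0,0])

```text
clock: 5.13
tcp_pos: [0.6539, 0.0683, 0.0763]
orientation: [-0.118, 0.876, 0.38, 0.272]
wrist_force: [-22.1, -19.6, 16.5]
finger_gap: -0.0
grip_force: 15.3
```

The cover is hard against its stop at about 33 N. I'll back off, rise and go above the tool.

```bash
python3 - <<'E'
from h import *
s=status.get_state();print(w2s(s['tcp_pos']))
print((RS.apply([-65,0,0])/25).round(2))
delta([.4852,-.3454,.12],down(44.1,0))
E
```

```text
[67.33258372 -0.87427291 76.28489215]
[-1.77 -1.91  0.  ]
move [ -6.75 -16.55   1.75] [-0.43   0.423 -0.046] rows>= 10.8
```

Call:
apply_moves(moves=[-0.8,-0.86,0,0,0,0,-1.77,-1.91,0.1,0,0,0,-2.4,-2.8,1.3,-0.05,0.05,0,-3.0,-4.0,2.5,-0.1,0.1,0,-3.5,-5.5,3,-0.2,0.2,-0.02,-4.0,-7.0,3,-0.25,0.25,-0.02,-4.5,-8.5,3,-0.3,0.3,-0.03,-5.0,-10,3,-0.4,0.4,-0.04,-5.5,-11.6,3,-0.43,0.423,-0.046,-6.0,-13.2,2.5,-0.43,0.423,-0.046,-6.4,-14.9,2,-0.43,0.423,-0.046,-6.75,-16.5,1,-0.43,0.423,-0.046,-6.75,-16.55,0,-0.43,0.423,-0.046,-6.75,-16.55,0,-0.43,0.423,-0.046], claw=60)

```text
clock: 6.3
tcp_pos: [0.4849, -0.3435, 0.0715]
orientation: [-0.005, 0.927, 0.376, 0.001]
wrist_force: [-0.3, 1.3, -0.4]
finger_gap: 0.0512
grip_force: 0.0
```

```bash
python3 - <<'E'
from h import *
s=st()
a=cam('top');b=cam('scene')
delta([.4852,-.3454,.0125],down(44.1,0))
A=a['image'];B=b['image']
c1=cv2.resize(A[125:265,205:350],None,fx=4,fy=4,interpolation=cv2.INTER_CUBIC)[:560,:580]
c2=cv2.resize(B[165:270,225:355],None,fx=4,fy=4,interpolation=cv2.INTER_CUBIC)
c3=cv2.resize(A[180:300,360:490],None,fx=1.2,fy=1.2)
o=np.zeros((560,1100,3),np.uint8);o[:,:580]=c1;o[:420,580:1100]=c2;o[420:560,580:736]=c3[:140]
cv2.imwrite('pics/p3.png',cv2.resize(o,(800,407),interpolation=cv2.INTER_AREA))
cv2.imwrite('pics/rawA.png',A);cv2.imwrite('pics/rawB.png',B)
E
```

```text
clock 6.3
joint_pos [-0.7549  0.4549 -0.1708  0.9539  0.007   1.6157]
tcp_pos [ 0.4849 -0.3435  0.0715]
orientation [-0.0054  0.9266  0.376   0.0014]
wrist_force [-0.2878  1.3274 -0.3739]
finger_gap 0.0512
grip_force 0.0
move [-0.07 -0.15 -2.53] [-0.01   0.001 -0.005] rows>= 1.5
```

View pics/p3.png

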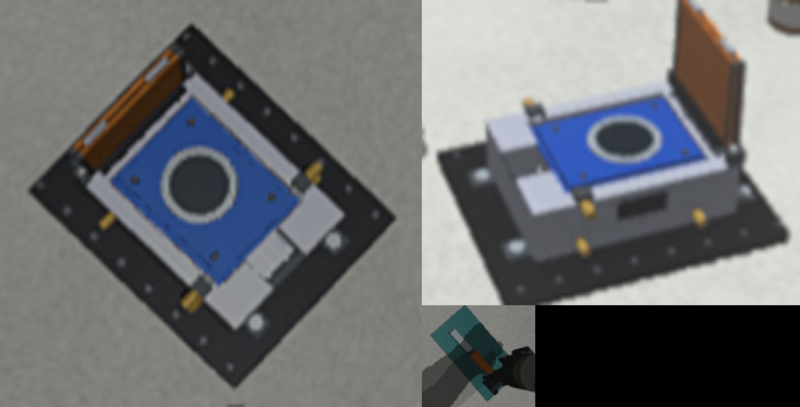

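The cover is fully folded, with both panels upright at (130,105), and the lid and pry pocket (270,255) are exposed. The gripper is over the handle, so I'll descend, grip and measure the stage.

Call:
apply_moves(moves=[-0.07,-0.15,-1.2,-0.01,0,-0.005,-0.07,-0.15,-2.2,-0.01,0,-0.005,-0.07,-0.15,-2.5,-0.01,0,-0.005,-0.07,-0.15,-2.5,-0.01,0,-0.005])

```text
clock: 6.73
tcp_pos: [0.4858, -0.3438, 0.0138]
orientation: [0.001, 0.926, 0.377, 0.0]
wrist_force: [-0.1, 0.9, 0.8]
finger_gap: 0.0511
grip_force: 0.0
```

Call:
apply_moves(moves=[0,0,0,0,0,0,0,0,0,0,0,0,0,0,0,0,0,0,0,0,0,0,0,0,0,0,0,0,0,0,0,0,0,0,0,0], claw=0, newtons=110)

```text
clock: 7.23
tcp_pos: [0.4878, -0.3467, 0.0173]
orientation: [0.004, 0.927, 0.376, 0.002]
wrist_force: [-0.3, 1.5, 7.1]
finger_gap: 0.0189
grip_force: 108.8
```

```bash
python3 - <<'E'
from h import *
st()
a=cam('top');b=cam('scene')
out={}
for n,d,roi in(('top',a,(125,265,205,350)),('scene',b,(165,270,225,355))):
    I=d['image'];h=cv2.cvtColor(I,cv2.COLOR_BGR2HSV);m=np.zeros(I.shape[:2],np.uint8)
    r=roi;m[r[0]:r[1],r[2]:r[3]]=((h[...,0]>100)&(h[...,0]<130)&(h[...,1]>120))[r[0]:r[1],r[2]:r[3]]
    m=cv2.morphologyEx(m,cv2.MORPH_OPEN,np.ones((2,2)))
    cs=cv2.findContours(m,cv2.RETR_CCOMP,cv2.CHAIN_APPROX_NONE)
    k=max(range(len(cs[0])),key=lambda i:cv2.contourArea(cs[0][i]));c=cs[0][k][:,0]
    hole=max((cs[0][i] for i in range(len(cs[0])) if cs[1][0][i][3]==k),key=cv2.contourArea)
    # hole contour lies on the blue pixels around ring
    e=cv2.fitEllipse(hole);P=plane(d,[e[0]],.0595)[0]
    q=cv2.minAreaRect((plane(d,c,.0585)[:,:2]*1000).astype(np.float32))
    hp=cv2.minAreaRect((plane(d,hole[:,0],.0595)[:,:2]*1000).astype(np.float32))
    print(n,'window',np.round(e[0],1),P.round(4),'stage',w2s(P).round(1),'rect',q,'hole size',np.round(hp[1],1))
    print(' lid rect centre in stage',w2s([q[0][0]/1000,q[0][1]/1000,.0585]).round(1))
    out[n]=ray(d,[e[0]])
c1,r1=out['top'];c2,r2=out['scene'];r1=r1[0];r2=r2[0]
t=np.linalg.lstsq(np.c_[r1,-r2],c2-c1,rcond=None)[0];p1=c1+r1*t[0];p2=c2+r2*t[1]
print('tri',p1.round(4),p2.round(4))
E
```

```text
clock 7.2333
joint_pos [-7.5230e-01  5.0480e-01 -2.4110e-01  8.1610e-01  8.0000e-04  1.6181e+00]
tcp_pos [ 0.4878 -0.3467  0.0173]
orientation [0.0038 0.9266 0.3761 0.0022]
wrist_force [-0.3155  1.5492  7.0907]
finger_gap 0.0189
grip_force 108.7921
top window [274.  189.2] [0.6173 0.0299 0.0595] stage [14.3 -0.2 59.5] rect ((612.972412109375, 25.187461853027344), (113.14332580566406, 89.01742553710938), 47.42101287841797) hole size [62.  61.6]
 lid rect centre in stage [ 7.9 -0.2 58.5]
scene window [295.3 213.4] [0.6227 0.0336 0.0595] stage [20.7 -1.6 59.5] rect ((617.0278930664062, 27.7313232421875), (116.27125549316406, 82.85088348388672), 47.5917854309082) hole size [61.3 65.8]
 lid rect centre in stage [12.5 -1.4 58.5]
tri [0.6174 0.0299 0.0593] [0.623 0.033 0.06 ]
```

```bash
python3 - <<'E'
from h import *
from scipy.ndimage import map_coordinates
for n in('top','scene'):
    d=cam(n);g=d['image'].astype(float)
    for z,y in((60,-40),(60,-30),(60,30),(60,40)):
        xs=np.arange(-95,-65,.5);uv=proj(d,[s2w([x,y,z]) for x in xs])
        v=map_coordinates(g.mean(2),[uv[:,1],uv[:,0]],order=1)
        dv=np.gradient(cv2.GaussianBlur(v[:,None],(1,5),0)[:,0]);i=dv.argmax();print(n,'outer front edge y',y,'x',xs[i],round(dv[i],1))
    for y in(-8,0,8):
        xs=np.arange(-100,-30,4);uv=proj(d,[s2w([x,y,56]) for x in xs])
        v=[map_coordinates(g[...,k],[uv[:,1],uv[:,0]],order=1).astype(int) for k in(0,2)]
        print(n,y,'b',v[0].tolist(),'r',v[1].tolist())
    for x in(-70,-60):
        ys=np.arange(-75,76,.5);uv=proj(d,[s2w([x,yy,60]) for yy in ys]);v=map_coordinates(g.mean(2),[uv[:,1],uv[:,0]],order=1);dv=np.gradient(cv2.GaussianBlur(v[:,None],(1,5),0)[:,0])
        print(n,'y edges x=',x,ys[dv.argmax()],ys[dv.argmin()], 'inner', ys[100:200][dv[100:200].argmin()],ys[100:200][dv[100:200].argmax()])
E
```

```text
top outer front edge y -40 x -91.5 11.4
top outer front edge y -30 x -77.5 14.2
top outer front edge y 30 x -77.5 13.0
top outer front edge y 40 x -77.5 10.9
top -8 b [43, 43, 41, 42, 41, 44, 68, 65, 131, 151, 149, 150, 150, 148, 133, 133, 133, 133] r [41, 40, 39, 39, 39, 41, 61, 58, 124, 143, 141, 141, 141, 132, 46, 43, 44, 44]
top 0 b [43, 42, 42, 42, 41, 44, 67, 60, 116, 152, 149, 149, 150, 146, 131, 129, 133, 133] r [41, 40, 40, 40, 40, 41, 59, 54, 110, 144, 142, 142, 144, 129, 45, 42, 44, 43]
top 8 b [43, 43, 43, 43, 43, 44, 66, 60, 110, 151, 149, 149, 150, 147, 131, 130, 133, 134] r [40, 41, 41, 41, 41, 41, 59, 53, 106, 147, 146, 145, 145, 133, 48, 43, 44, 45]
top y edges x= -70 -61.0 60.0 inner -18.0 17.5
top y edges x= -60 -61.0 60.0 inner -18.5 -14.5
scene outer front edge y -40 x -75.5 11.5
scene outer front edge y -30 x -76.0 12.0
scene outer front edge y 30 x -75.5 9.8
scene outer front edge y 40 x -76.5 9.4
scene -8 b [76, 76, 75, 88, 94, 91, 84, 108, 120, 118, 116, 137, 140, 116, 159, 152, 184, 188] r [70, 69, 68, 80, 86, 84, 76, 96, 108, 107, 105, 124, 126, 100, 75, 48, 51, 51]
scene 0 b [151, 168, 136, 93, 93, 93, 85, 91, 92, 91, 91, 90, 101, 95, 146, 149, 183, 188] r [136, 151, 121, 84, 86, 85, 78, 81, 84, 84, 84, 82, 92, 78, 56, 48, 50, 51]
scene 8 b [121, 149, 128, 96, 94, 93, 87, 93, 93, 92, 93, 92, 92, 96, 149, 151, 182, 188] r [108, 134, 115, 87, 86, 85, 79, 82, 84, 85, 85, 84, 85, 77, 55, 48, 51, 52]
scene y edges x= -70 19.0 -14.0 inner -14.0 19.0
scene y edges x= -60 -58.0 -14.0 inner -14.0 19.0
```

```bash
sed -i 's/^S0=.*/S0=np.array([.6106,.0221,0]);TH=np.deg2rad(47.3)/' h.py
python3 - <<'E'
from h import *
delta(s2w([-192,0,152.7]),down(47.3,-35))
E
```

```text
move [-0.3   9.11  5.42] [-0.433  0.433  0.05 ] rows>= 6.4
```

Call:
apply_moves(moves=[0,0,1,0,0,0,0,0,2.5,0,0,0,0,0,4,0,0,0,0,0,5.5,0,0,0,0,0,5.5,0,0,0])

```text
clock: 7.85
tcp_pos: [0.4899, -0.349, 0.1618]
orientation: [0.009, 0.927, 0.376, 0.004]
wrist_force: [1.3, -1.3, -0.7]
finger_gap: 0.0186
grip_force: 108.4
```

```bash
python3 - <<'E'
from h import *
st()
delta(s2w([-192,0,165]),down(47.3,-35))
E
```

```text
clock 7.85
joint_pos [-7.5250e-01  3.8020e-01 -5.0100e-02  1.1212e+00  1.0000e-04  1.6182e+00]
tcp_pos [ 0.4899 -0.349   0.1618]
orientation [0.0088 0.9266 0.376  0.0041]
wrist_force [ 1.3239 -1.3086 -0.6673]
finger_gap 0.0186
grip_force 108.3612
move [-0.38  9.2   0.13] [-0.425  0.441  0.047] rows>= 5.5
```

Call:
apply_moves(moves=[-0.1,1.6,0.5,-0.05,0.05,0.01,-0.2,3.2,0.5,-0.15,0.15,0.02,-0.3,4.8,0.5,-0.23,0.24,0.03,-0.38,6.4,0.5,-0.3,0.31,0.04,-0.38,8.0,0.13,-0.37,0.38,0.047,-0.38,9.2,0.13,-0.425,0.441,0.047,-0.38,9.2,0.13,-0.425,0.441,0.047,-0.38,9.2,0.13,-0.425,0.441,0.047])

```text
clock: 8.52
tcp_pos: [0.4778, -0.113, 0.1542]
orientation: [0.114, 0.873, 0.383, -0.279]
wrist_force: [-0.6, -0.6, -0.9]
finger_gap: 0.0188
grip_force: 108.4
```

```bash
python3 - <<'E'
from h import *
s=st();print(w2s(s['tcp_pos']))
a=cam('top');b=cam('scene')
q=s['orientation'];Rc=R.from_quat([q[1],q[2],q[3],q[0]]);T=np.array(s['tcp_pos'])
tip=T+Rc.apply([.129,0,.0053]);han=T+Rc.apply([-.061,0,.0053]);j=T+Rc.apply([.049,0,.0053])
print('pred tip stage',w2s(tip).round(1))
print('top pred tip,handle,joint',proj(a,[tip,han,j]).round(1).tolist(),'scene',proj(b,[tip,han,j]).round(1).tolist())
ims=[]
for d in(a,b):
    I=d['image'].copy();uv=proj(d,[tip,han,j]);u0,v0=(uv[0]-[50,70]).astype(int)
    c=cv2.resize(I[v0:v0+125,u0:u0+100],None,fx=4,fy=4,interpolation=cv2.INTER_CUBIC)
    for k in uv: cv2.drawMarker(c,tuple(int(x) for x in((k-[u0,v0]+.5)*4)),(0,255,0),0,10,1)
    print(u0,v0);ims.append(c)
cv2.imwrite('pics/p4.png',np.hstack(ims))
E
```

```text
clock 8.5167
joint_pos [-0.1218  0.5297  0.0025  1.4439 -0.4769  2.291 ]
tcp_pos [ 0.4778 -0.113   0.1542]
orientation [ 0.1144  0.873   0.3832 -0.279 ]
wrist_force [-0.5928 -0.5725 -0.8612]
finger_gap 0.0188
grip_force 108.4477
[-189.37485625    6.00967678  154.16954856]
pred tip stage [-86.9   6.8  75.7]
top pred tip,handle,joint [[304.5, 221.6], [369.0, 276.6], [329.6, 243.0]] scene [[250.4, 215.6], [174.2, 189.8], [220.1, 205.4]]
254 151
200 145
```

View pics/p4.png

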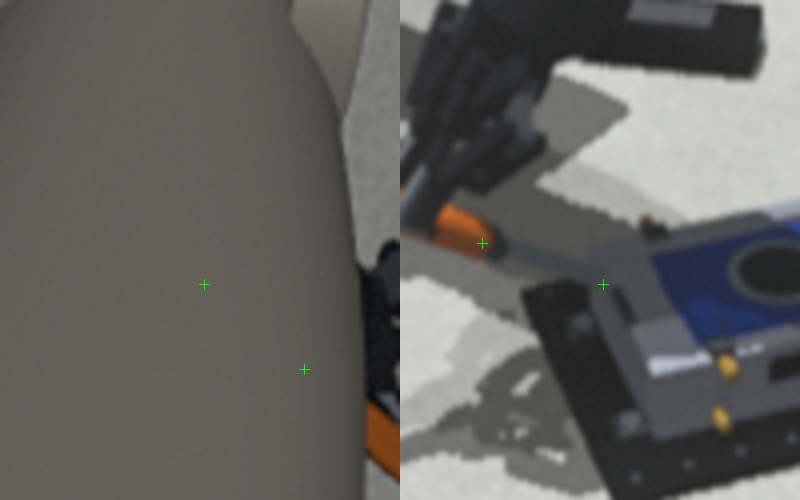

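Call:
apply_moves(moves=[0,0,0,0,0,0,0,0,0,0,0,0])

```text
clock: 8.78
tcp_pos: [0.4767, -0.1175, 0.1563]
orientation: [0.114, 0.875, 0.379, -0.278]
wrist_force: [0.1, 0.3, -2.0]
finger_gap: 0.0189
grip_force: 108.5
```

```bash
python3 - <<'E'
from h import *
s=st();print(w2s(s['tcp_pos']),s['ft_torque'])
delta(s2w([-192,0,165]),down(47.3,-35))
b=cam('scene')
q=s['orientation'];Rc=R.from_quat([q[1],q[2],q[3],q[0]]);T=np.array(s['tcp_pos'])
P=[T+Rc.apply([x,0,.0053]) for x in(.129,.049,-.061)]
uv=proj(b,P);print(uv.round(1).tolist())
u0,v0=180,185
c=cv2.resize(b['image'][v0:v0+50,u0:u0+80],None,fx=10,fy=10,interpolation=cv2.INTER_CUBIC)
c=cv2.convertScaleAbs(c,alpha=1.8,beta=-40)
for k in uv[:2]: cv2.drawMarker(c,tuple(int(x) for x in((k-[u0,v0]+.5)*10)),(0,255,0),0,10,1)
cv2.imwrite('pics/p5.png',c)
E
```

```text
clock 8.7833
joint_pos [-1.3090e-01  5.2480e-01  1.4000e-03  1.4435e+00 -4.7730e-01  2.2913e+00]
tcp_pos [ 0.4767 -0.1175  0.1563]
orientation [ 0.1143  0.8753  0.3789 -0.2778]
wrist_force [ 0.0745  0.3369 -1.9739]
finger_gap 0.0189
grip_force 108.4529
[-193.37454616    3.75868815  156.33368083] [ 0.46081922 -0.51179544 -0.01160289]
move [ 0.15 -0.06  0.35] [-0.008 -0.007  0.012] rows>= 0.2
[[249.1, 216.1], [218.6, 205.6], [172.2, 189.8]]
```

View pics/p5.png

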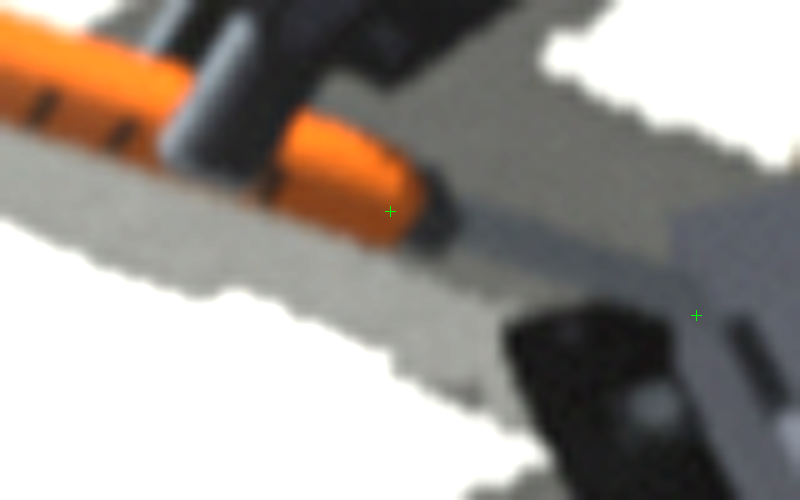

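The scene view shows the blade running from the dark ferrule at (455,222) towards the chamber at (690,285). It sits about 2.4 px above my prediction and the tool about 2.5 px further forward. That's acceptable because the tool's height will be found by touching the edge. I'll bring the tip just into the pocket with clearance.

```bash
python3 - <<'E'
from h import *
delta(s2w([-162,0,136.5]),down(47.3,-35))
print('ex 10mm',(RS.apply([8.19,0,-5.74])/25).round(3),'-ez 1mm*10',(RS.apply([-5.74,0,-8.19])/25).round(3))
E
```

```text
move [ 0.97  0.82 -0.79] [-0.008 -0.007  0.012] rows>= 0.9
ex 10mm [ 0.222  0.241 -0.23 ] -ez 1mm*10 [-0.156 -0.169 -0.328]
```

Call:
apply_moves(moves=[0.3,0.2,0.1,-0.008,-0.007,0.012,0.5,0.4,-0.2,-0.008,-0.007,0.012,0.97,0.82,-0.79,-0.008,-0.007,0.012,0.97,0.82,-0.79,-0.008,-0.007,0.012,0.97,0.82,-0.79,-0.008,-0.007,0.012,0.97,0.82,-0.79,-0.008,-0.007,0.012])

```text
clock: 9.33
tcp_pos: [0.5008, -0.0954, 0.1355]
orientation: [0.121, 0.872, 0.384, -0.277]
wrist_force: [-0.6, 0.2, -1.8]
finger_gap: 0.0187
grip_force: 108.5
```

```bash
python3 - <<'E'
from h import *
s=st();print(w2s(s['tcp_pos']),s['ft_torque'])
delta(s2w([-162,0,136.5]),down(47.3,-35))
E
```

```text
clock 9.3333
joint_pos [-0.0843  0.5842  0.0456  1.4402 -0.4721  2.3269]
tcp_pos [ 0.5008 -0.0954  0.1355]
orientation [ 0.1207  0.8724  0.3843 -0.2769]
wrist_force [-0.5895  0.167  -1.7727]
finger_gap 0.0187
grip_force 108.4682
[-160.80565771    1.00308728  135.53976732] [ 0.51090956 -0.43563222 -0.0336684 ]
move [-0.   -0.06  0.04] [ 0.001 -0.004 -0.004] rows>= 0.0
```

Call:
apply_moves(moves=[-0.03,-0.03,-0.07,0,0,0,-0.06,-0.07,-0.13,0,0,0,-0.06,-0.07,-0.13,0,0,0])

```text
clock: 9.58
tcp_pos: [0.4991, -0.0975, 0.1325]
orientation: [0.121, 0.873, 0.384, -0.277]
wrist_force: [-0.4, -0.2, -2.2]
finger_gap: 0.0189
grip_force: 108.5
```

Call:
apply_moves(moves=[-0.03,-0.03,-0.07,0,0,0,-0.03,-0.03,-0.07,0,0,0])

```text
clock: 9.75
tcp_pos: [0.4986, -0.0981, 0.1307]
orientation: [0.121, 0.873, 0.384, -0.276]
wrist_force: [-0.0, -0.4, -0.4]
finger_gap: 0.0189
grip_force: 108.5
```

Call:
apply_moves(moves=[-0.03,-0.03,-0.07,0,0,0,-0.03,-0.03,-0.07,0,0,0])

```text
clock: 9.92
tcp_pos: [0.4981, -0.0988, 0.1291]
orientation: [0.121, 0.873, 0.384, -0.276]
wrist_force: [0.5, 0.2, 2.1]
finger_gap: 0.0186
grip_force: 108.8
```

```bash
python3 - <<'E'
from h import *
s=st();print(w2s(s['tcp_pos']),s['ft_torque'])
E
```

```text
clock 9.9167
joint_pos [-0.0903  0.5822  0.0262  1.4185 -0.4742  2.3211]
tcp_pos [ 0.4981 -0.0988  0.1291]
orientation [ 0.1209  0.8727  0.384  -0.2762]
wrist_force [0.5044 0.1974 2.081 ]
finger_gap 0.0186
grip_force 108.8146
[-165.11125943    0.71727493  129.09631095] [ 0.53840427 -0.51998432 -0.01303173]
```

I have contact with the fulcrum at about 4 N. Now I'll slide the blade in along its own axis.

Call:
apply_moves(moves=[0.1,0.11,-0.08,0,0,0,0.2,0.22,-0.18,0,0,0,0.3,0.33,-0.28,0,0,0,0.3,0.33,-0.28,0,0,0])

```text
clock: 10.25
tcp_pos: [0.5063, -0.0895, 0.121]
orientation: [0.121, 0.873, 0.384, -0.276]
wrist_force: [2.3, 2.3, -1.2]
finger_gap: 0.0191
grip_force: 108.8
```

Call:
apply_moves(moves=[0.1,0.11,-0.1,0,0,0,0.2,0.22,-0.21,0,0,0,0.3,0.33,-0.31,0,0,0,0.3,0.33,-0.31,0,0,0])

```text
clock: 10.58
tcp_pos: [0.5137, -0.0813, 0.1133]
orientation: [0.12, 0.873, 0.384, -0.276]
wrist_force: [2.2, 2.4, 0.8]
finger_gap: 0.0191
grip_force: 108.9
```

```bash
python3 - <<'E'
from h import *
s=st();p=w2s(s['tcp_pos']);print(p,s['ft_torque'])
d=np.array([-75,0,60])-p;e=np.deg2rad(35);print('along',d[0]*np.cos(e)-d[2]*np.sin(e),'norm',-(d[0]*np.sin(e)+d[2]*np.cos(e)))
E
```

```text
clock 10.5833
joint_pos [-0.0605  0.6284  0.0647  1.4246 -0.4614  2.3509]
tcp_pos [ 0.5137 -0.0813  0.1133]
orientation [ 0.1205  0.8727  0.3843 -0.2761]
wrist_force [2.1898 2.3967 0.7912]
finger_gap 0.0191
grip_force 108.8911
[-141.72028807    1.11798553  113.25819326] [ 1.00376606 -0.92319168 -0.03667855]
along 85.20170506182635 norm 5.357372822270065
```

```bash
cat >> h.py <<'E'
def swing(phis,along=85.2,norm=5.0):
    s=status.get_state();q=s['orientation'];Rc=R.from_quat([q[1],q[2],q[3],q[0]]);o=[]
    for f in phis:
        a=np.deg2rad(f);p=np.array([-75,0,60])-along*np.array([np.cos(a),0,-np.sin(a)])+norm*np.array([np.sin(a),0,np.cos(a)])
        p=p+[0,w2s(s['tcp_pos'])[1],0]
        o.append(np.r_[(s2w(p)-s['tcp_pos'])/.025,(down(47.3,-f)*Rc.inv()).as_rotvec()])
    o=np.array(o);o[:,:3]=o[:,:3].round(2);o[:,3:]=o[:,3:].round(3);print(', '.join(f'{v:g}' for v in o.ravel()))
E
python3 -c "
from h import *
swing([32,29,26,23,20,17,14,14])"
```

```text
-0.08, -0.08, -0.15, 0.038, -0.038, -0.004, -0.15, -0.16, -0.3, 0.077, -0.073, -0.004, -0.21, -0.23, -0.46, 0.115, -0.108, -0.004, -0.26, -0.29, -0.61, 0.154, -0.144, -0.004, -0.32, -0.34, -0.78, 0.192, -0.179, -0.004, -0.36, -0.39, -0.94, 0.231, -0.215, -0.004, -0.4, -0.43, -1.11, 0.269, -0.25, -0.004, -0.4, -0.43, -1.11, 0.269, -0.25, -0.004
```

Call:
apply_moves(moves=[-0.08,-0.08,-0.15,0.038,-0.038,-0.004,-0.15,-0.16,-0.3,0.077,-0.073,-0.004,-0.21,-0.23,-0.46,0.115,-0.108,-0.004,-0.26,-0.29,-0.61,0.154,-0.144,-0.004,-0.32,-0.34,-0.78,0.192,-0.179,-0.004,-0.36,-0.39,-0.94,0.231,-0.215,-0.004,-0.4,-0.43,-1.11,0.269,-0.25,-0.004,-0.4,-0.43,-1.11,0.269,-0.25,-0.004])

```text
clock: 11.25
tcp_pos: [0.5021, -0.0933, 0.0865]
orientation: [0.049, 0.91, 0.397, -0.111]
wrist_force: [0.8, 2.4, 2.4]
finger_gap: 0.0191
grip_force: 108.8
```

```bash
python3 -c "
from h import *
s=st();print(w2s(s['tcp_pos']),s['ft_torque'])
swing([11,8,5,2,0,-1,-1,-1])"
```

```text
clock 11.25
joint_pos [-0.221   0.4003 -0.2432  1.0513 -0.2101  2.1104]
tcp_pos [ 0.5021 -0.0933  0.0865]
orientation [ 0.0487  0.9097  0.3971 -0.1113]
wrist_force [0.786  2.4253 2.4019]
finger_gap 0.0191
grip_force 108.808
[-158.40022989    1.50167924   86.49312998] [ 0.6587851  -0.49373773 -0.01050618]
0.02, 0.02, -0.21, 0.038, -0.035, 0.002, -0.01, -0.01, -0.39, 0.076, -0.07, 0.002, -0.03, -0.03, -0.56, 0.115, -0.106, 0.002, -0.04, -0.05, -0.74, 0.153, -0.141, 0.002, -0.05, -0.05, -0.86, 0.179, -0.165, 0.002, -0.05, -0.06, -0.92, 0.192, -0.177, 0.002, -0.05, -0.06, -0.92, 0.192, -0.177, 0.002, -0.05, -0.06, -0.92, 0.192, -0.177, 0.002
```

Call:
apply_moves(moves=[0.02,0.02,-0.21,0.038,-0.035,0.002,-0.01,-0.01,-0.39,0.076,-0.07,0.002,-0.03,-0.03,-0.56,0.115,-0.106,0.002,-0.04,-0.05,-0.74,0.153,-0.141,0.002,-0.05,-0.05,-0.86,0.179,-0.165,0.002,-0.05,-0.06,-0.92,0.192,-0.177,0.002,-0.05,-0.06,-0.92,0.192,-0.177,0.002,-0.05,-0.06,-0.92,0.192,-0.177,0.002])

```text
clock: 11.92
tcp_pos: [0.5017, -0.0946, 0.0638]
orientation: [-0.003, 0.916, 0.402, 0.006]
wrist_force: [-1.5, 0.9, 6.1]
finger_gap: 0.0191
grip_force: 109.3
```

```bash
python3 -c "
from h import *
s=st();print(w2s(s['tcp_pos']),s['ft_torque'])
b=cam('scene','lift.png')
c=cv2.resize(b['image'][150:270,160:350],None,fx=4,fy=4,interpolation=cv2.INTER_CUBIC)
cv2.imwrite('pics/p6.png',c)
swing([-1])"
```

```text
clock 11.9167
joint_pos [-0.3512  0.3104 -0.4163  0.8389  0.013   1.9641]
tcp_pos [ 0.5017 -0.0946  0.0638]
orientation [-0.0029  0.9158  0.4015  0.0064]
wrist_force [-1.4932  0.8917  6.0893]
finger_gap 0.0191
grip_force 109.2948
[-159.5863652     0.87636113   63.75212566] [ 0.26088963 -0.06079878  0.09615499]
-0.02, -0.02, -0.01, 0.003, -0.003, -0.001
```

View pics/p6.png

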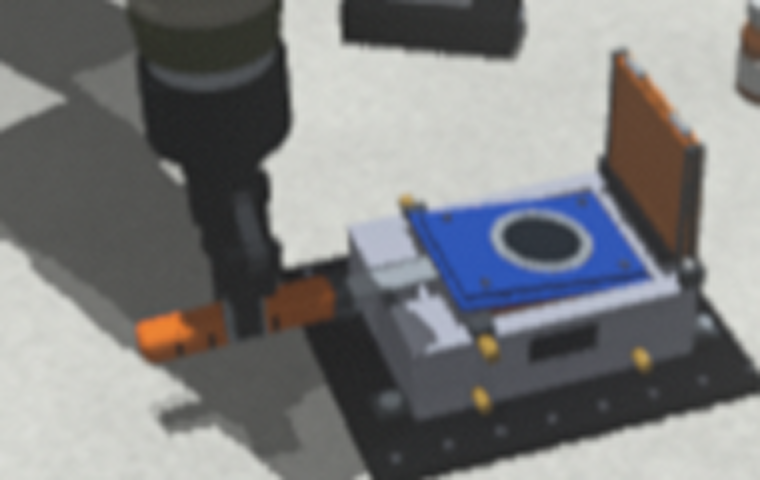

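The lid's front edge, from (410,210) to (465,305), is clearly above the rim and standing on the blade. I'll give it a touch more lift, then swing the handle back up and check that the lid stays.

```bash
python3 -c "
from h import *
swing([-2.5,-2.5],norm=4.5)
swing([3,8,13,18,23,28,28],norm=6)"
```

```text
-0.02, -0.02, -0.12, 0.022, -0.02, -0.001, -0.02, -0.02, -0.12, 0.022, -0.02, -0.001
-0, -0, 0.27, -0.048, 0.045, -0.001, 0.03, 0.03, 0.56, -0.113, 0.104, -0.001, 0.08, 0.09, 0.85, -0.177, 0.163, -0.001, 0.15, 0.16, 1.13, -0.241, 0.222, -0.001, 0.23, 0.25, 1.4, -0.305, 0.281, -0.001, 0.33, 0.36, 1.66, -0.369, 0.34, -0.001, 0.33, 0.36, 1.66, -0.369, 0.34, -0.001
```

Call:
apply_moves(moves=[-0.02,-0.02,-0.12,0.022,-0.02,-0.001,-0.02,-0.02,-0.12,0.022,-0.02,-0.001,0,0,0.27,-0.048,0.045,-0.001,0.03,0.03,0.56,-0.113,0.104,-0.001,0.08,0.09,0.85,-0.177,0.163,-0.001,0.15,0.16,1.13,-0.241,0.222,-0.001,0.23,0.25,1.4,-0.305,0.281,-0.001,0.33,0.36,1.66,-0.369,0.34,-0.001,0.33,0.36,1.66,-0.369,0.34,-0.001])

```text
clock: 12.72
tcp_pos: [0.5115, -0.0834, 0.1037]
orientation: [0.098, 0.887, 0.391, -0.223]
wrist_force: [0.7, 0.7, 2.2]
finger_gap: 0.0187
grip_force: 108.9
```

```bash
cat >> h.py <<'E'
def lid(I):  # blue extents in scene
    h=cv2.cvtColor(I,cv2.COLOR_BGR2HSV);m=np.zeros(I.shape[:2],np.uint8)
    m[165:270,225:355]=((h[...,0]>100)&(h[...,0]<130)&(h[...,1]>120))[165:270,225:355]
    m=cv2.morphologyEx(m,cv2.MORPH_OPEN,np.ones((2,2)))
    c=max(cv2.findContours(m,cv2.RETR_EXTERNAL,cv2.CHAIN_APPROX_NONE)[0],key=cv2.contourArea)
    ap=cv2.approxPolyDP(c,4,True)[:,0].tolist();print('area',m.sum(),'poly',ap)
E
python3 -c "
from h import *
s=st();print(w2s(s['tcp_pos']),s['ft_torque'])
for f in('sc0.png','rawB.png','lift.png'):print(f);lid(cv2.imread('pics/'+f))
d=cam('scene','after.png');print('now');lid(d['image'])
for z in(55.5,62.5,65.5): print(z,proj(d,[s2w([-50,45,z]),s2w([-50,-45,z])]).round(1).tolist())
"
```

```text
clock 12.7167
joint_pos [-0.1023  0.55   -0.0365  1.2949 -0.3886  2.2703]
tcp_pos [ 0.5115 -0.0834  0.1037]
orientation [ 0.0976  0.8874  0.3913 -0.2234]
wrist_force [0.7286 0.7117 2.1943]
finger_gap 0.0187
grip_force 108.8733
[-144.77380085    1.30532328  103.65065115] [ 0.459934   -0.47228497 -0.02313251]
sc0.png
area 4 poly [[299, 223]]
rawB.png
area 810 poly [[322, 219], [309, 200], [264, 209], [275, 231]]
lift.png
area 854 poly [[321, 220], [308, 199], [292, 201], [309, 209], [303, 219], [283, 212], [290, 202], [263, 204], [276, 228]]
now
area 654 poly [[265, 206], [276, 230], [321, 220], [314, 220], [312, 212], [302, 221], [290, 220], [282, 214], [285, 204]]
55.5 [[260.9, 209.3], [274.2, 233.3]]
62.5 [[260.9, 206.9], [274.1, 230.8]]
65.5 [[260.8, 205.8], [274.1, 229.7]]
```

```bash
cat >> h.py <<'E'
from scipy.ndimage import map_coordinates
def front(d,I):
    g=I.astype(float);f=(g[...,0]-g[...,2])/(g[...,0]+g[...,2]);o=[]
    xs=np.arange(-80,-30,.5)
    for y in(-38,-30,-20,20,30,38):
        uv=proj(d,[s2w([x,y,55.5]) for x in xs]);v=map_coordinates(f,[uv[:,1],uv[:,0]],order=1)
        i=np.argmax(v>.3);o.append(xs[i])
    return o
E
python3 -c "
from h import *
d=cam('scene')
for f in('rawB.png','lift.png','after.png'):print(f,front(d,cv2.imread('pics/'+f)))
a,b=proj(d,[s2w([-50,0,55.5]),s2w([-50,0,65.5])]);c=proj(d,[s2w([-60,0,55.5])])[0];print(b-a,c-a)
"
```

```text
rawB.png [np.float64(-80.0), np.float64(-46.5), np.float64(-47.0), np.float64(-49.5), np.float64(-47.0), np.float64(-46.5)]
lift.png [np.float64(-80.0), np.float64(-80.0), np.float64(-42.0), np.float64(-41.5), np.float64(-41.5), np.float64(-42.0)]
after.png [np.float64(-80.0), np.float64(-44.5), np.float64(-44.5), np.float64(-42.5), np.float64(-42.5), np.float64(-42.5)]
[-0.06096217 -3.48905416] [-4.23991125  0.97704865]h.py:48: RuntimeWarning: invalid value encountered in divide
  g=I.astype(float);f=(g[...,0]-g[...,2])/(g[...,0]+g[...,2]);o=[]
```

```bash
python3 -W ignore -c "
from h import *
d=cam('scene');xs=np.arange(-65,-30,.25)
G={f:cv2.imread('pics/'+f).astype(float) for f in('rawB.png','lift.png','after.png')}
for y in range(-42,46,6):
    uv=proj(d,[s2w([x,y,55.5]) for x in xs]);r=[]
    for f,g in G.items():
        q=(g[...,0]-g[...,2])/(g[...,0]+g[...,2]+1);v=map_coordinates(q,[uv[:,1],uv[:,0]],order=1)
        r.append([float(xs[np.argmax(v>t)]) for t in(.25,.4)])
    print(y,r)
# bright ring & far edge check: window centre
for f,g in G.items():
    q=((g[...,0]-g[...,2])/(g[...,0]+g[...,2]+1)>.35).astype(np.uint8);m=np.zeros_like(q);m[190:235,258:330]=q[190:235,258:330]
    cs,h=cv2.findContours(m,cv2.RETR_CCOMP,cv2.CHAIN_APPROX_NONE);k=[c for c,hh in zip(cs,h[0]) if hh[3]>=0 and cv2.contourArea(c)>100]
    print(f,m.sum(),[cv2.fitEllipse(c) for c in k])
"
```

```text
-42 [[-65.0, -65.0], [-65.0, -65.0], [-65.0, -65.0]]
-36 [[-47.0, -65.0], [-65.0, -65.0], [-65.0, -65.0]]
-30 [[-47.25, -45.75], [-65.0, -65.0], [-45.0, -42.75]]
-24 [[-47.25, -45.5], [-42.25, -40.75], [-45.0, -43.0]]
-18 [[-47.5, -45.75], [-42.5, -41.25], [-44.75, -43.0]]
-12 [[-48.0, -46.25], [-42.5, -41.25], [-44.75, -43.0]]
-6 [[-49.25, -47.5], [-42.5, -41.25], [-44.5, -42.5]]
0 [[-49.75, -48.25], [-42.5, -41.25], [-43.75, -39.0]]
6 [[-49.75, -48.25], [-42.25, -40.75], [-44.0, -32.5]]
12 [[-50.0, -48.75], [-41.75, -40.5], [-43.75, -65.0]]
18 [[-50.0, -48.5], [-41.75, -40.5], [-43.5, -65.0]]
24 [[-49.25, -47.75], [-42.0, -40.75], [-43.5, -65.0]]
30 [[-47.75, -46.0], [-42.25, -41.0], [-43.5, -65.0]]
36 [[-47.25, -45.5], [-42.5, -41.0], [-43.25, -65.0]]
42 [[-47.25, -45.25], [-42.5, -41.25], [-43.25, -65.0]]
rawB.png 767 [((294.2090148925781, 212.38592529296875), (18.178813934326172, 27.450565338134766), 91.67676544189453)]
lift.png 817 [((294.89532470703125, 209.66061401367188), (17.038732528686523, 27.58940315246582), 99.93898010253906)]
after.png 446 []
```

The numbers suggest the near side (y<0) rests lower than the far side. I'm not certain, because a shadow covers part of the lid. I'll lift again, a bit further, and compare once the tool is clear.

```bash
python3 -W ignore -c "
from h import *
swing([23,18,13,8,4,1,-2,-5,-5,-5],norm=4.5)"
```

```text
-0.14, -0.16, -0.26, 0.061, -0.057, -0.002, -0.22, -0.24, -0.54, 0.125, -0.117, -0.002, -0.29, -0.31, -0.82, 0.19, -0.176, -0.002, -0.34, -0.36, -1.11, 0.254, -0.235, -0.002, -0.36, -0.39, -1.34, 0.305, -0.282, -0.002, -0.37, -0.4, -1.52, 0.344, -0.318, -0.002, -0.38, -0.41, -1.7, 0.382, -0.353, -0.002, -0.38, -0.41, -1.88, 0.421, -0.389, -0.002, -0.38, -0.41, -1.88, 0.421, -0.389, -0.002, -0.38, -0.41, -1.88, 0.421, -0.389, -0.002
```

Call:
apply_moves(moves=[-0.14,-0.16,-0.26,0.061,-0.057,-0.002,-0.22,-0.24,-0.54,0.125,-0.117,-0.002,-0.29,-0.31,-0.82,0.19,-0.176,-0.002,-0.34,-0.36,-1.11,0.254,-0.235,-0.002,-0.36,-0.39,-1.34,0.305,-0.282,-0.002,-0.37,-0.4,-1.52,0.344,-0.318,-0.002,-0.38,-0.41,-1.7,0.382,-0.353,-0.002,-0.38,-0.41,-1.88,0.421,-0.389,-0.002,-0.38,-0.41,-1.88,0.421,-0.389,-0.002,-0.38,-0.41,-1.88,0.421,-0.389,-0.002])

```text
clock: 13.7
tcp_pos: [0.4985, -0.097, 0.0583]
orientation: [-0.017, 0.916, 0.399, 0.039]
wrist_force: [-4.1, -2.9, 3.1]
finger_gap: 0.0189
grip_force: 109.0
```

```bash
cat >> h.py <<'E'
def prof(names):
    d=vision.read_camera('scene');xs=np.arange(-65,-30,.25)
    G={f:cv2.imread('pics/'+f).astype(float) for f in names}
    for y in range(-30,43,12):
        uv=proj(d,[s2w([x,y,55.5]) for x in xs]);r=[]
        for f,g in G.items():
            q=(g[...,0]-g[...,2])/(g[...,0]+g[...,2]+1);v=map_coordinates(q,[uv[:,1],uv[:,0]],order=1)
            r.append([float(xs[np.argmax(v>t)]) for t in(.25,.4)])
        print(y,r)
E
python3 -W ignore -c "
from h import *
s=st();print(w2s(s['tcp_pos']),s['ft_torque'])
cam('scene','lift2.png');prof(['lift.png','lift2.png'])
swing([0,5,10,15,20,25,28,28],norm=6)"
```

```text
clock 13.7
joint_pos [-0.3965  0.2901 -0.4649  0.7865  0.079   1.9253]
tcp_pos [ 0.4985 -0.097   0.0583]
orientation [-0.0168  0.9161  0.3987  0.0386]
wrist_force [-4.0665 -2.9477  3.1004]
finger_gap 0.0189
grip_force 109.0315
[-163.52182843    1.58606479   58.31031852] [-0.35481108  0.40270283  0.11216416]
-30 [[-65.0, -65.0], [-65.0, -65.0]]
-18 [[-42.5, -41.25], [-42.25, -41.0]]
-6 [[-42.5, -41.25], [-42.25, -40.75]]
6 [[-42.25, -40.75], [-42.25, -40.75]]
18 [[-41.75, -40.5], [-41.25, -40.0]]
30 [[-42.25, -41.0], [-41.5, -40.25]]
42 [[-42.5, -41.25], [-42.0, -40.5]]
0.06, 0.06, 0.31, -0.062, 0.058, 0.003, 0.08, 0.09, 0.6, -0.126, 0.117, 0.003, 0.12, 0.13, 0.89, -0.19, 0.176, 0.003, 0.18, 0.19, 1.18, -0.254, 0.235, 0.003, 0.25, 0.27, 1.46, -0.318, 0.295, 0.003, 0.34, 0.37, 1.72, -0.382, 0.354, 0.003, 0.41, 0.44, 1.88, -0.42, 0.39, 0.003, 0.41, 0.44, 1.88, -0.42, 0.39, 0.003
```

Call:
apply_moves(moves=[0.06,0.06,0.31,-0.062,0.058,0.003,0.08,0.09,0.6,-0.126,0.117,0.003,0.12,0.13,0.89,-0.19,0.176,0.003,0.18,0.19,1.18,-0.254,0.235,0.003,0.25,0.27,1.46,-0.318,0.295,0.003,0.34,0.37,1.72,-0.382,0.354,0.003,0.41,0.44,1.88,-0.42,0.39,0.003,0.41,0.44,1.88,-0.42,0.39,0.003])

```text
clock: 14.47
tcp_pos: [0.5124, -0.0822, 0.1037]
orientation: [0.096, 0.888, 0.392, -0.222]
wrist_force: [1.5, 0.2, -0.4]
finger_gap: 0.0186
grip_force: 108.5
```

```bash
python3 -W ignore -c "
from h import *
s=st();print(w2s(s['tcp_pos']),s['ft_torque'])
cam('scene','after2.png');prof(['lift2.png','after.png','after2.png'])
a=np.deg2rad(28)
print('withdraw 80mm',(RS.apply([-80*np.cos(a),0,80*np.sin(a)])/25).round(2))
"
```

```text
clock 14.4667
joint_pos [-0.1018  0.5498 -0.0351  1.2946 -0.3849  2.2689]
tcp_pos [ 0.5124 -0.0822  0.1037]
orientation [ 0.0963  0.8877  0.3919 -0.2218]
wrist_force [ 1.5    0.194 -0.371]
finger_gap 0.0186
grip_force 108.4625
[-143.24098093    1.40251126  103.66632877] [ 0.50353414 -0.47480006  0.0203062 ]
-30 [[-65.0, -65.0], [-45.0, -42.75], [-44.0, -41.0]]
-18 [[-42.25, -41.0], [-44.75, -43.0], [-44.0, -41.75]]
-6 [[-42.25, -40.75], [-44.5, -42.5], [-43.75, -41.5]]
6 [[-42.25, -40.75], [-44.0, -32.5], [-43.25, -65.0]]
18 [[-41.25, -40.0], [-43.5, -65.0], [-42.75, -65.0]]
30 [[-41.5, -40.25], [-43.5, -65.0], [-42.25, -65.0]]
42 [[-42.0, -40.5], [-43.25, -65.0], [-42.5, -65.0]]
withdraw 80mm [-1.92 -2.08  1.5 ]
```

After the second lift the lid edge sits uniformly at about 10 mm on both sides, so both catches have snapped. Withdrawing the blade along its axis.

Call:
apply_moves(moves=[-0.2,-0.22,0.15,0,0,0,-0.5,-0.54,0.39,0,0,0,-0.9,-0.98,0.7,0,0,0,-1.4,-1.52,1.1,0,0,0,-1.92,-2.08,1.5,0,0,0,-1.92,-2.5,2.5,0,0,0,-1.8,-4.0,3.0,0.1,-0.1,0,-1.8,-5.5,3.0,0.2,-0.2,0,-1.8,-7.0,3.0,0.3,-0.3,0,-1.8,-8.5,3,0.36,-0.34,0,-1.8,-8.5,3,0.36,-0.34,0])

```text
clock: 15.48
tcp_pos: [0.4595, -0.3116, 0.1822]
orientation: [0.005, 0.92, 0.392, 0.006]
wrist_force: [0.9, -1.1, -1.5]
finger_gap: 0.0189
grip_force: 108.4
```

```bash
python3 -W ignore -c "
from h import *
s=st()
d=cam('scene','out.png');a=cam('top','outA.png');prof(['rawB.png','lift2.png','after2.png','out.png'])
q=s['orientation'];Rc=R.from_quat([q[1],q[2],q[3],q[0]]);print(Rc.as_matrix().round(3))
# top-view lid front edge: seated vs now
for f in('rawA.png','outA.png'):
    g=cv2.imread('pics/'+f).astype(float);q=(g[...,0]-g[...,2])/(g[...,0]+g[...,2]+1);xs=np.arange(-65,-30,.25);r=[]
    for y in(-36,-24,24,36):
        uv=proj(a,[s2w([x,y,55.5]) for x in xs]);v=map_coordinates(q,[uv[:,1],uv[:,0]],order=1);r.append(float(xs[np.argmax(v>.25)]))
    print(f,r)
delta([.4878,-.3467,.12],down(44.1,0))
"
```

```text
clock 15.4833
joint_pos [-0.7448  0.2863 -0.1325  1.1384  0.008   1.5922]
tcp_pos [ 0.4595 -0.3116  0.1822]
orientation [0.0046 0.9201 0.3915 0.0064]
wrist_force [ 0.9383 -1.139  -1.4806]
finger_gap 0.0189
grip_force 108.4345
-30 [[-47.25, -45.75], [-65.0, -65.0], [-44.0, -41.0], [-44.75, -43.25]]
-18 [[-47.5, -45.75], [-42.25, -41.0], [-44.0, -41.75], [-44.5, -43.5]]
-6 [[-49.25, -47.5], [-42.25, -40.75], [-43.75, -41.5], [-44.75, -43.25]]
6 [[-49.75, -48.25], [-42.25, -40.75], [-43.25, -65.0], [-45.0, -43.5]]
18 [[-50.0, -48.5], [-41.25, -40.0], [-42.75, -65.0], [-44.75, -43.25]]
30 [[-47.75, -46.0], [-41.5, -40.25], [-42.25, -65.0], [-44.25, -42.75]]
42 [[-47.25, -45.25], [-42.0, -40.5], [-42.5, -65.0], [-44.25, -42.5]]
[[ 0.693  0.72   0.015]
 [ 0.721 -0.693 -0.003]
 [ 0.008  0.013 -1.   ]]
rawA.png [-50.25, -50.25, -50.0, -50.25]
outA.png [-49.0, -48.75, -48.25, -48.5]
move [ 1.02 -1.89 -2.41] [-0.003  0.008 -0.049] rows>= 1.9
```

```bash
python3 -W ignore -c "
from h import *
D=cam('scene');T=cam('top')
def win(f,roi):
    g=cv2.imread('pics/'+f).astype(float)
    q=((g[...,0]-g[...,2])/(g[...,0]+g[...,2]+1)>.35).astype(np.uint8);m=np.zeros_like(q);m[roi]=q[roi]
    cs,h=cv2.findContours(m,cv2.RETR_CCOMP,cv2.CHAIN_APPROX_NONE);k=[c for c,hh in zip(cs,h[0]) if hh[3]>=0 and cv2.contourArea(c)>100]
    return np.array(cv2.fitEllipse(k[0])[0]) if k else None
rs=np.s_[190:235,258:330];rt=np.s_[125:265,205:350]
def tri(u1,u2):
    c1,r1=ray(T,[u1]);c2,r2=ray(D,[u2]);t=np.linalg.lstsq(np.c_[r1[0],-r2[0]],c2-c1,rcond=None)[0]
    return w2s((c1+r1[0]*t[0]+c2+r2[0]*t[1])/2).round(1)
a=win('rawB.png',rs);b=win('out.png',rs);c=win('rawA.png',rt);d=win('outA.png',rt);l=win('lift2.png',rs)
print('scene seated,out,lift2',a,b,l,'top',c,d);print('seated',tri(c,a),'now',tri(d,b))
# tool in hand, scene & top: orange blob + expected
s=status.get_state();q=s['orientation'];Rc=R.from_quat([q[1],q[2],q[3],q[0]]);t0=np.array(s['tcp_pos'])
P=[t0+Rc.apply([x,0,.005]) for x in(.129,.049,-.061)]
print('pred tip,joint,end top',proj(T,P).round(1).tolist(),'scene',proj(D,P).round(1).tolist())
for n,d in(('top',T),('scene',D)):
    h=cv2.cvtColor(d['image'],cv2.COLOR_BGR2HSV);uv=proj(d,P);m=((h[...,0]<22)&(h[...,1]>140)&(h[...,2]>60)).astype(np.uint8)
    mm=np.zeros_like(m);lo=uv.min(0).astype(int)-25;hi=uv.max(0).astype(int)+25;mm[lo[1]:hi[1],lo[0]:hi[0]]=m[lo[1]:hi[1],lo[0]:hi[0]]
    ys,xs=np.nonzero(mm);pts=np.c_[xs,ys].astype(float);c=pts.mean(0);v=np.linalg.svd(pts-c,full_matrices=False)[2][0];tt=(pts-c)@v
    print(n,'orange ends',(c+v*tt.min()).round(1),(c+v*tt.max()).round(1),len(xs))
"
```

```text
scene seated,out,lift2 [294.20901489 212.38592529] [294.9190979  210.53421021] [294.54510498 209.31330872] top [273.02938843 188.18707275] [272.08770752 187.68325806]
seated [13.8  0.3 62.1] now [15.7  1.2 66.2]
pred tip,joint,end top [[393.7, 218.6], [423.3, 247.2], [463.0, 285.9]] scene [[206.9, 223.4], [163.9, 233.3], [102.4, 247.5]]
top orange ends [423.7 248.3] [445.1 267.2] 168
scene orange ends [163.1 232.5] [103. 245.] 456
```

The triangulated window centre rose 4.1 mm, so the lid's front edge is about 9 mm up and level across, held on both catches. The tool hasn't shifted in the hand, so I'll take it back to the mat.

Call:
apply_moves(moves=[0.4,-0.7,0,0,0.004,-0.02,1.02,-1.89,-1.5,-0.003,0.008,-0.049,1.02,-1.89,-3.0,-0.003,0.008,-0.049,1.02,-1.89,-4.5,-0.003,0.008,-0.049,1.02,-1.89,-5.5,-0.003,0.008,-0.049,1.02,-1.89,-5.9,-0.003,0.008,-0.049,1.02,-1.89,-5.9,-0.003,0.008,-0.049])

```text
clock: 16.32
tcp_pos: [0.4903, -0.3401, 0.0293]
orientation: [-0.003, 0.925, 0.381, -0.001]
wrist_force: [0.0, 0.8, -1.1]
finger_gap: 0.0187
grip_force: 108.5
```

```bash
python3 -W ignore -c "
from h import *
s=st();delta([.4878,-.3467,.0175],down(44.1,0))"
```

```text
clock 16.3167
joint_pos [-7.4120e-01  4.9900e-01 -2.1580e-01  8.6190e-01  7.0000e-04  1.6191e+00]
tcp_pos [ 0.4903 -0.3401  0.0293]
orientation [-2.800e-03  9.247e-01  3.808e-01 -9.000e-04]
wrist_force [ 0.0484  0.7915 -1.1487]
finger_gap 0.0187
grip_force 108.5065
move [-0.1  -0.26 -0.47] [-0.005 -0.004 -0.012] rows>= 0.3
```

Call:
apply_moves(moves=[-0.1,-0.2,-0.2,-0.005,-0.004,-0.012,-0.1,-0.26,-0.38,-0.005,-0.004,-0.012,-0.1,-0.26,-0.42,-0.005,-0.004,-0.012,-0.1,-0.26,-0.42,-0.005,-0.004,-0.012])

```text
clock: 16.65
tcp_pos: [0.4894, -0.3516, 0.0232]
orientation: [0.004, 0.928, 0.373, 0.002]
wrist_force: [0.8, -0.6, -1.0]
finger_gap: 0.0187
grip_force: 108.6
```

```bash
python3 -W ignore -c "
from h import *
s=st();delta([.4878,-.3467,.0175],down(44.1,0))"
```

```text
clock 16.65
joint_pos [-7.5610e-01  5.0440e-01 -2.2440e-01  8.3230e-01  1.0000e-04  1.6206e+00]
tcp_pos [ 0.4894 -0.3516  0.0232]
orientation [0.0044 0.9278 0.3732 0.0021]
wrist_force [ 0.8373 -0.644  -1.0477]
finger_gap 0.0187
grip_force 108.563
move [-0.07  0.19 -0.23] [0.007 0.007 0.005] rows>= 0.2
```

Call:
apply_moves(moves=[0,0,-0.1,0,0,0,0,0,-0.2,0,0,0,0,0,-0.25,0,0,0,0,0,-0.25,0,0,0])

```text
clock: 16.98
tcp_pos: [0.4892, -0.3515, 0.0173]
orientation: [0.004, 0.928, 0.373, 0.002]
wrist_force: [-1.7, 1.3, 7.6]
finger_gap: 0.019
grip_force: 109.9
```

Call:
apply_moves(moves=[0,0,-0.05,0,0,0,0,0,-0.05,0,0,0])

```text
clock: 17.15
tcp_pos: [0.4892, -0.3515, 0.0172]
orientation: [0.004, 0.928, 0.373, 0.002]
wrist_force: [-4.6, 2.9, 15.7]
finger_gap: 0.0186
grip_force: 110.8
```

Call:
apply_moves(moves=[0,0,0.08,0,0,0,0,0,0.1,0,0,0,0,0,0.1,0,0,0,0,0,0.1,0,0,0,0,0,0.1,0,0,0], claw=60)

```text
clock: 17.57
tcp_pos: [0.4886, -0.3507, 0.0164]
orientation: [0.003, 0.928, 0.373, 0.001]
wrist_force: [0.1, -0.0, 0.7]
finger_gap: 0.0516
grip_force: 0.0
```

Call:
apply_moves(moves=[0,0,0.8,0,0,0,0,0,2,0,0,0,0,0,3.5,0,0,0,0,0,5,0,0,0,-1,-2,6.5,0,0,0,-2.5,-3.5,7.5,0,0,0,-4,-5,7.5,0,0,0,-5.5,-5.5,7.5,0,0,0,-7,-6,7.5,0,0,0,-8,-6,7.5,0,0,0,-8,-6,7.5,0,0,0])

```text
clock: 18.48
tcp_pos: [0.2851, -0.5023, 0.2042]
orientation: [0.003, 0.928, 0.372, 0.001]
wrist_force: [0.1, 0.4, -0.2]
finger_gap: 0.0514
grip_force: 0.0
```

```bash
python3 -W ignore -c "
from h import *
s=st();a=cam('top','finA.png');b=cam('scene','finB.png');A=a['image']
prof(['out.png','finB.png'])
H,S,V=cv2.split(cv2.cvtColor(A,cv2.COLOR_BGR2HSV))
roi=np.zeros(A.shape[:2],bool);roi[170:300,360:490]=1
def rect(m,z,n):
    m=cv2.morphologyEx(m.astype(np.uint8),cv2.MORPH_OPEN,np.ones((2,2)))
    c=max(cv2.findContours(m,cv2.RETR_EXTERNAL,cv2.CHAIN_APPROX_NONE)[0],key=cv2.contourArea)[:,0]
    r=cv2.minAreaRect((plane(a,c,z)[:,:2]*1000).astype(np.float32));print(n,np.round(r[0],1),np.round(r[1],1),round(r[2],1))
rect((H<25)&(S>130)&roi,.015,'handle (was 480.2,-348.8)')
rect((S<60)&(V>90)&roi&(cv2.fillPoly(np.zeros(A.shape[:2],np.uint8),[np.array([[374,214],[409,184],[468,254],[435,285]])],1)>0),.013,'blade (was 553,-280)')
# amber cover now vs folded, bystanders
d0=cv2.imread('pics/rawB.png');dd=cv2.absdiff(d0,b['image']).max(2)
print('bystander diffs',[int((dd[y0:y1,x0:x1]>40).sum()) for x0,y0,x1,y1 in((240,138,296,168),(340,140,370,180),(245,300,320,365),(330,165,350,240))])
h=cv2.cvtColor(A,cv2.COLOR_BGR2HSV);h0=cv2.cvtColor(cv2.imread('pics/rawA.png'),cv2.COLOR_BGR2HSV)
for q in(h0,h):
    m=((q[...,0]<22)&(q[...,1]>140))[125:265,205:350];ys,xs=np.nonzero(m);print('amber',m.sum(),xs.min(),xs.max(),ys.min(),ys.max())
"
```

```text
clock 18.4833
joint_pos [-1.1945  0.3247 -0.0241  1.2158  0.002   1.1852]
tcp_pos [ 0.2851 -0.5023  0.2042]
orientation [0.0031 0.9283 0.3718 0.001 ]
wrist_force [ 0.0903  0.3792 -0.1754]
finger_gap 0.0514
grip_force 0.0
-30 [[-44.75, -43.25], [-44.75, -43.25]]
-18 [[-44.5, -43.5], [-44.5, -43.5]]
-6 [[-44.75, -43.25], [-44.75, -43.25]]
6 [[-45.0, -43.5], [-44.75, -43.25]]
18 [[-44.75, -43.25], [-44.75, -43.25]]
30 [[-44.25, -42.75], [-44.0, -42.75]]
42 [[-44.25, -42.5], [-44.0, -42.5]]
handle (was 480.2,-348.8) [ 483.5 -354.7] [108.2  23.2] 44.3
blade (was 553,-280) [ 555.3 -285.7] [68.5 18.5] 44.5
bystander diffs [0, 0, 0, 0]
amber 482 26 110 17 106
amber 481 26 109 17 106
```

```bash
python3 -c "
from h import *
print(job.hand_in())"
```

```text
the job is handed in; nothing more can be done
None
```

The job is handed in after about 18.5 s of robot time: the cover is folded to its stop, the lid's front edge is about 9 mm up on both catches by camera measurement (it took two lifts), and the tool is flat on its mat about 7 mm from where it lay, with the other things unmoved.

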